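Lock the spice dispenser's foot and snap its filler cap shut

ROBOT

A 7-joint arm with a two-finger parallel gripper is mounted at the origin on the work surface. World frame = base frame: x ahead of the robot, y to its left, z up, the work surface at z = 0. Lengths are in m, angles in rad, forces in N, time in s.
With the tool pointing down it reaches from about 0.425 to 0.875 m from the base axis. Payload 4.7 kg.
Tool frame: the origin (TCP) lies on the centre line of the jaws, within the pads' length; the fingertips stand 14 mm ahead of it and the grasp point (between the pads) lies 5 mm behind it (ctrl.tip_extent is the distance from the TCP to the fingertips, in m); x points along the fingers, z is the direction in which the jaws open and shut, and the axes are right-handed (so a half turn about x gives the same grasp; the last joint's range is limited). The gripper opens to 87 mm and grips with 3 to 60 N. Pads are 19 mm wide; open, the fingers measure 117 mm over their backs; the gripper's body (75 mm by 190 mm) begins 51 mm behind the grasp point.
Start: joints at [1.323, 0.321, -0.07, 1.45, 0.023, 1.371, -0.057], TCP at [0.168, -0.628, 0.237] pointing down, gripper open.
Joint ranges: [-2.86, 2.86], [-0.3, 2.09], [-1.38, 1.24], [0.06, 2.45], [-1.56, 4.7], [0.09, 2.05], [-2.69, 2.69]. Speed limits (rad/s): [2.57, 2.57, 3.14, 3.14, 3.14, 3.14, 3.14].

INTERFACE

Orientations are given as a unit quaternion [x, y, z, w].
In Python, from bench import ctrl gives the robot as it stands.
- The arm moves only by the tool servo_tool, never from a script. Its argument "increments" is text: rows parted by semicolons, each of 7 numbers parted by spaces: the shift along the tool's x, y, z each as a share of 500 mm, from -1 to 1, then the turn, a rotation vector about the tool's x, y, z each as a share of 90 degrees, from -1 to 1, then the gripper command: -1 is fully open, 1 is shut, values between are in proportion. In form: tx ty tz wx wy wz jaw; .... A call has 1 to 10 rows; each row is the pose to reach, as a shift and turn from the pose commanded when the call began, along the tool's axes at that moment; what a row does not reach only later rows make up. A row lasts 1/12 s, in which the tool goes at most 41.7 mm and 7.16 degrees, less where a joint would pass 70% of its speed; a pose out of reach is approached as far as the arm can. A call with a number of a shift or a turn outside -1 to 1 is refused whole. A call with a gripper value outside its range is refused whole. The fingers move at their own pace and stop on an object; the grip force is fixed at half the most. Time passes only in rows, so rows that repeat a pose let the fingers close. It gives the time, the measured TCP pose, the force and the opening at its end, in the units of the state.
- ctrl.state(): the state, without advancing time (a new reading comes with each control period).
- ctrl.camera(name): name is "side" or "top" or "wrist"; returns the picture (400x640x3 uint8, red, green, blue); there is no depth.
- ctrl.get_calibration(name): a dict with "K" (3x3 intrinsics, pixels), "world_from_camera" (4x4, takes a point from camera to world coordinates); the wrist camera has in their place "mount" (4x4, takes a point from camera to tool coordinates, whose origin is the TCP and whose axes are the tool frame's). Camera axes: x right, y up, looking along -z (the intrinsics and any distortion apply to the point x, -y, -z); pixel columns grow to the right and rows downward; lengths in m; the calibration is good to about 2 mm. A picture is of the moment at which its call begins: read the wrist's pose just before it. get_calibration takes no time and is no camera call.
- ctrl.hand_in(): hands the job in, once; it reports no verdict.
Trained networks look in the newest picture that a camera, given by its name, has taken for a name from the list of things; names that differ only in an ending like _2 or _b are one class to them, and where a whole thing is asked for, a point or a joint stands for the part that bears it (a point fixed in the world has none). Each returns a list of dicts, best first, with "conf" (0 to 1); they miss things now and then, are a little off and sometimes report something else, mostly with a low value. They report only what shows in the picture. A call takes as long as a camera call. They do not tell look-alikes from the thing itself.
- ctrl.recognise(label, camera): "extent" ([centre column, centre row, width, height] in pixels, round what is visible of it).
The state is a dict: "time": time; "joint_pos": joint angles; "qvel": joint speeds; "joint_efforts": joint torques, N m; "tool_pos": TCP position; "ee_rot": TCP orientation; "force": force on the tool from outside, world axes, zero at the start; "ft_torque": the same for the moment, N m; "grip_width": opening from 0.0 (shut) to 1.0 (fully open).
Only numpy, scipy, OpenCV 4.12 (cv2) and the standard library are available. Lean on these libraries where they do the work, as an engineer would, in place of code of your own. Each camera call takes 0.05 s, during which the arm holds its last target.

TASK

The spice dispenser has been refilled: first swing the lever on its suction foot fully down so that the foot is locked, then put the loose round cap over the filler neck on top and press it straight down until it clicks over the snap lugs. Do not stop at the click: keep pressing the cap down onto its seal with about 10 N (never ramming it), and finish in that state, with the gripper still on the cap and bearing down. Do not push in the dose button, and leave the two jars and the tea strainer where they are.

Things in the scene. Friction and masses are not known exactly. Their poses are not given: they have to be found in the camera images.
- dispenser: Stainless spice dispenser, fixed: a steel can 76 mm across, flat top 100 mm above the ledge, on a grey suction foot (104 mm across, 26 mm high). Origin on the can's axis at ledge height; z up, it is turned about z only. In its own frame dose button and chute are on the -x side (reaching 55 and 74 mm out from the axis), the lock lever on the -y side.
- lock_lever (a joint): Suction foot's lever (rad): 0 = down, level, foot locked (a stop); grows as raised, to 1.25. Hinge line parallel to the dispenser's x, 54 mm from the can's axis towards -y, 30 mm above the ledge. Lying down the lever points straight out from the can (dispenser's -y); raised, its free end is nearer the can. Stays where left; moves with about 2 N at the pad, pushed square to the lever.
- lever_pad (a point): Centre of the upper face of the black thumb pad at the lever's free end: 66 mm along the lever from the hinge line, 5 mm above the lever's middle line. The pad is 26 mm wide (along the hinge line) and 24 mm long; when down, its upper face is 35 mm above the ledge.
- neck_seat (a point): On the can's axis, level with the top of the pale sealing ring (45 mm across) round the foot of the filler neck, 102.5 mm above the ledge; axes as the dispenser. The cap's rim seats here; the ring yields 1 mm per 6 N, at most 2.5 mm. The steel neck is 28.6 mm across, its bevelled top (23 mm across) is 13.5 mm above this point.
- snap_lugs (a point): On the neck's axis, level with the centres of the four sprung round lugs that stand out of it (33.8 mm across them), 6.4 mm above neck_seat. Pressed down, the cap meets them with its rim about 7 mm above neck_seat; the push rises to about 8 to 13 N, then drops (the click) when the rim is 3 to 4 mm above neck_seat; from there the lugs draw the cap down.
- cap_center (a point): Loose snap cap, its centre half-way up: black with a grey disc on top, round, 42 mm across, 22 mm tall, closed top, ribbed side, standing mouth down on the ledge, about 35 g; grip it across any diameter. Inside the mouth a bead 31 mm across, 3 mm above the rim; inside 18 mm deep. z points to the closed top. Snapped home this point is 11 mm above neck_seat, less with the seal squeezed.
- seal_ring (a joint): How far the sealing ring under the cap is squeezed down (m): 0 = free, 0.0025 = fully squeezed; 6 N per mm, so about 0.0016 at a push of 10 N.
- dose_button (a joint): Dose button on the front of the can, 78 mm above the ledge (m): 0 = out, 0.006 = fully pushed in. To be left alone.
- jar1_center (a point): Squat glass jar with a steel lid, 76 mm in diameter and 72 mm tall, standing on the ledge beyond the dispenser; the point is half-way up. To be left alone.
- jar2_center (a point): The second jar, the same as the first. To be left alone.
- strainer_center (a point): Small aluminium tea strainer with a flat bottom, 60 mm across the mouth, 30 mm tall, flat handle reaching 82 mm out from its middle along its -x; the point is half-way up on its axis. To be left alone.
There are look-alikes about, which are no part of the job. There is more than one size of the dispenser; the job needs the middle-sized.

How it is judged:
On the way, in this order (a step that is already met when the one before it is completed fails the run):
1. the foot's lock lever is swung fully down, with the cap not yet on (value of joint lock_lever below 0.08 rad), for 0.2 s.
2. the cap has clicked over the lugs and sits straight on the neck (value of joint lock_lever below 0.08 rad and z of cap_center in the frame of neck_seat below 0.0125 m and horizontal distance between cap_center and neck_seat below 0.003 m and angle between cap_center's own z axis and vertical below 0.09 rad), for 0.1 s.
At the end, for the whole second after the job is handed in: Lever fully down (within 0.08 rad); cap snapped home: rim at most 1.5 mm above the free seal, centred within 3 mm, level within 5 degrees; fingers on the cap, which through the last second bears on the dispenser with more than 4 N and squeezes the seal more than 0.7 mm (all of step 2 and value of joint seal_ring above 0.0007 m and contact force between cap and dispenser above 4 N and contact force between the fingers and cap above 3 N); the arm keeps its last pose, push and grip.
It fails at once if the dose button is pushed in (more than 3 mm) (value of joint dose_button above 0.003 m).
It fails at once if the cap is rammed onto the dispenser (more than 60 N) (contact force between cap and dispenser above 60 N).
It fails at once if a jar or the tea strainer is moved by more than 3 cm (distance of any of jar1_center, jar2_center, strainer_center from where it was at the start of the episode above 0.03 m).
It also fails if it takes over 64 s, if anything falls off the work surface, if the arm or the gripper's body presses on something with over 40 N, if the wrist force passes 120 N, or if a joint passes its speed limit or range.

## Working session

There is one attempt and no reset: what is moved stays moved. The work goes in short steps, Python scripts to look and compute and a tool call to move; the robot and the scene stay as the last step left them, time stands still between calls to the robot, and variables do not carry over. Pictures are saved under pics/ and viewed, and the job is handed in when it is done.

Besides the shell and the picture viewer there is one more tool, called after ">>>" by a JSON object that holds its "fn" and its "kwargs", one argument or row to a line. servo_tool: Moves the arm, as the interface text tells. Shift numbers are shares of 500 mm and turn numbers shares of 90 degrees, none past 1 either way. Its arguments: {"type":"object","properties":{"increments":{"type":"string"}},"required":["increments"]}

```bash
ls; mkdir -p pics
python3 - <<'E'
from bench import ctrl
import cv2
print(ctrl.state())
for n in ["side","top","wrist"]:
    im=ctrl.camera(n); cv2.imwrite(f"pics/{n}0.png",im[:,:,::-1])
    c=ctrl.get_calibration(n)
    for k,v in c.items(): print(n,k,v)
    for l in ["dispenser","lock_lever","cap_center","jar1_center","strainer_center"]:
        print(n,l,[(round(d['conf'],2),[round(x) for x in d['extent']]) for d in ctrl.recognise(l,n)]) if n!="wrist" else 0
E
```

```text
pics
{'time': 0.0, 'joint_pos': array([ 1.32313566,  0.3218341 , -0.07012058,  1.45170136,  0.02261197,
        1.37079553, -0.0569063 ]), 'qvel': array([ 4.38628175e-04, -1.24354866e-03, -1.39557406e-03, -9.16319830e-04,
       -5.50515754e-05, -1.27562889e-04, -2.82045140e-04]), 'joint_efforts': array([ 3.57674198e-04, -4.91292858e+01, -4.04048776e-01, -3.12536180e+01,
       -6.42142701e-02,  4.37211629e-02,  1.94498421e-04]), 'tool_pos': array([ 0.16803839, -0.62734465,  0.23544134]), 'ee_rot': array([ 0.430844  ,  0.56155802, -0.43006162,  0.5604222 ]), 'force': array([ 0.3109242 ,  0.18679652, -0.34825364]), 'ft_torque': array([ 0.02324387, -0.02065027, -0.01708006]), 'grip_width': 1.0056374051207297}
side K [[433.9995541    0.         328.17695789]
 [  0.         433.9995541  196.56275131]
 [  0.           0.           1.        ]]
side world_from_camera [[-0.77263249  0.31223749 -0.55276286  0.04459739]
 [-0.63469014 -0.39965728  0.66139435  0.62988042]
 [-0.01440359  0.8618479   0.50696226  0.53759985]
 [ 0.          0.          0.          1.        ]]
side dispenser [(0.8,
[... 930 characters left out ...]
[321, 225, 62, 58])]
top lock_lever [(0.88, [410, 310, 50, 14]), (0.7, [298, 295, 25, 11]), (0.67, [340, 227, 29, 8])]
top cap_center [(0.85, [189, 231, 19, 14]), (0.32, [321, 225, 66, 54])]
top jar1_center [(0.63, [331, 134, 27, 38])]
top strainer_center [(0.69, [452, 254, 53, 30])]
wrist K [[309.3723625    0.         324.11656437]
 [  0.         309.3723625  197.32487695]
 [  0.           0.           1.        ]]
wrist mount [[ 4.23335316e-04  2.89239016e-01 -9.57256816e-01 -1.48747259e-01]
 [-2.82954637e-04  9.57256898e-01  2.89238916e-01  8.02851829e-02]
 [ 9.99999870e-01  1.48415207e-04  4.87082173e-04  2.36581221e-04]
 [ 0.00000000e+00  0.00000000e+00  0.00000000e+00  1.00000000e+00]]
```

View pics/side0.png

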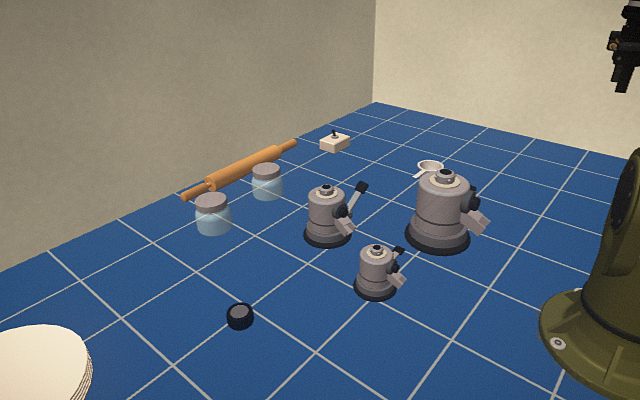

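View pics/top0.png

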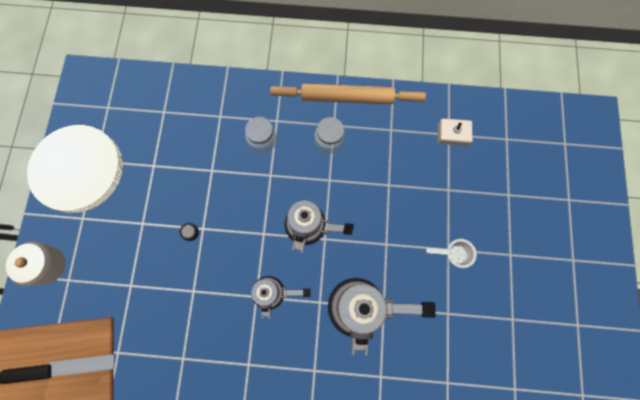

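View pics/wrist0.png

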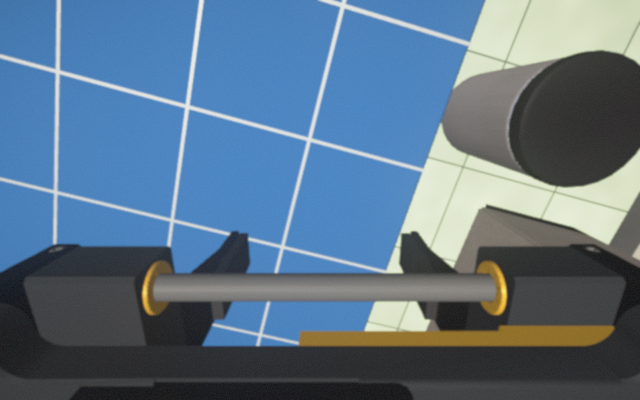

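```bash
cat > h.py <<'E'
import numpy as np, cv2
from scipy.spatial.transform import Rotation as R
from bench import ctrl
def cal(n,state=None):
    c=ctrl.get_calibration(n)
    if n=="wrist":
        T=np.eye(4);T[:3,:3]=R.from_quat(state['ee_rot']).as_matrix();T[:3,3]=state['tool_pos']
        return c['K'],T@c['mount']
    return c['K'],c['world_from_camera']
def proj(n,P,state=None):
    K,T=cal(n,state);p=(np.atleast_2d(P)-T[:3,3])@T[:3,:3]
    q=np.c_[p[:,0],-p[:,1],-p[:,2]]@K.T
    return q[:,:2]/q[:,2:]
def back(n,uv,z,state=None):
    K,T=cal(n,state);uv=np.atleast_2d(uv)
    d=np.c_[uv,np.ones(len(uv))]@np.linalg.inv(K).T
    d=np.c_[d[:,0],-d[:,1],-d[:,2]]@T[:3,:3].T
    o=T[:3,3];return o+d*((z-o[2])/d[:,2])[:,None]
def crop(im,u,v,w,h,s,name):
    c=im[v-h//2:v+h//2,u-w//2:u+w//2];cv2.imwrite(name,cv2.resize(c,None,fx=s,fy=s,interpolation=cv2.INTER_CUBIC))
E
python3 - <<'E'
from h import *
t=cv2.imread("pics/top0.png");s=cv2.imread("pics/side0.png")
a=t[170:330,180:450];b=s[160:340,210:490]
cv2.imwrite("pics/tc.png",cv2.resize(a,(795,471),interpolation=cv2.INTER_CUBIC))
cv2.imwrite("pics/sc.png",cv2.resize(b,(784,504),interpolation=cv2.INTER_CUBIC))
print(back("top",[[305,215]],0.116),back("side",[[326,189]],0.116))
print(back("top",[[267,292],[364,309]],0.09))
print("cap",back("top",[[189,231]],0.011),back("side",[[240,317]],0.011))
print("jars",back("top",[[259,134],[330,134],[460,253]],0.036))
E
```

```text
[[0.53319741 0.04780634 0.116     ]] [[0.52637462 0.05973642 0.116     ]]
[[ 0.36370792  0.11499225  0.09      ]
 [ 0.34615353 -0.09435924  0.09      ]]
cap [[0.49113396 0.32857901 0.011     ]] [[0.48609274 0.33119973 0.011     ]]
jars [[ 0.74607535  0.18445969  0.036     ]
 [ 0.76115632  0.00681328  0.036     ]
 [ 0.48985463 -0.31735493  0.036     ]]
```

View pics/tc.png

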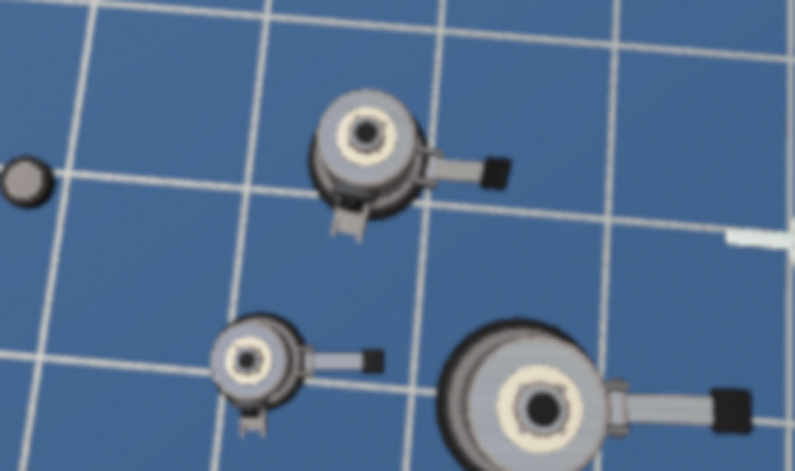

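View pics/sc.png

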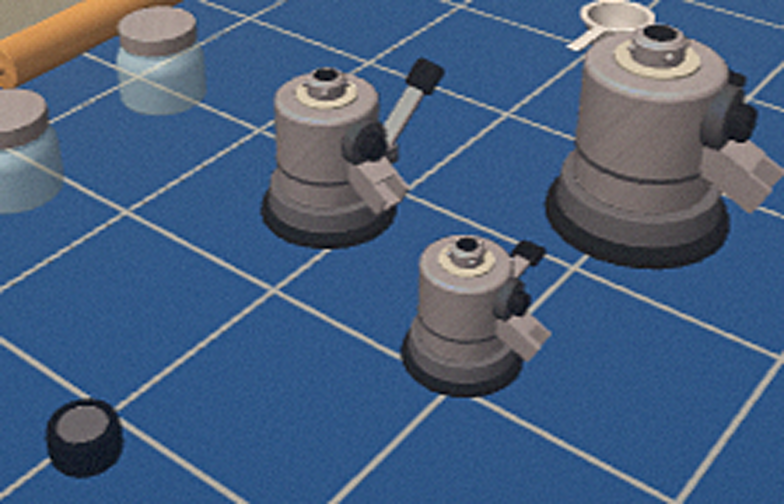

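```bash
cat > fit.py <<'E'
from h import *
from scipy.optimize import least_squares
def pts(x,y,yaw,q):
    L=np.array([[0,0,.116],[0,0,.1025],[0,-.054-.066*np.cos(q)+.005*np.sin(q),.030+.066*np.sin(q)+.005*np.cos(q)],[-.070,0,.05]])
    return L@R.from_euler('z',yaw).as_matrix().T+[x,y,0]
T=lambda c:np.array([180+c[0]/2.944,170+c[1]/2.944]);S=lambda c:np.array([210+c[0]/2.8,160+c[1]/2.8])
top=[T((367,132)),T((365,137)),T((496,173))];side=[S((326,74)),S((326,92)),S((425,77))]
def res(p):
    P=pts(*p)[:3]
    return np.r_[(proj("top",P)-top).ravel(),(proj("side",P)-side).ravel()]
if __name__=="__main__":
    r=least_squares(res,[.53,.05,0,.9]);print(r.x,r.fun.round(1).reshape(-1,2))
    x=r.x
    for n,c in(("top",T),("side",S)):
        im=cv2.imread(f"pics/{n}0.png");A=pts(*x)
        for u in proj(n,A): cv2.circle(im,tuple(int(round(a*16)) for a in u),16,(0,0,255),-1,shift=4)
        th=np.linspace(0,2*np.pi,40)
        for rr,z in((.052,0),(.038,.1)):
            cc=proj(n,np.c_[x[0]+rr*np.cos(th),x[1]+rr*np.sin(th),0*th+z]); cv2.polylines(im,[np.int32(cc*16)],True,(0,255,0),1,shift=4)
        u=proj(n,A[:1])[0].astype(int); crop(im,u[0]+20,u[1]+20,200,150,4,f"pics/fit_{n}.png")
E
python3 fit.py
python3 - <<'E'
import cv2,numpy as np
a=[cv2.imread(f"pics/fit_{n}.png") for n in("top","side")]
cv2.imwrite("pics/fit.png",cv2.resize(np.hstack(a),(800,300)))
E
```

```text
[ 0.5328047   0.05046485 -0.14177115  0.64585571] [[-0.9  0.2]
 [-0.1 -0.2]
 [ 0.2  0.1]
 [ 0.1 -0.2]
 [ 0.2 -0.8]
 [ 0.1 -0.4]]
```

View pics/fit.png

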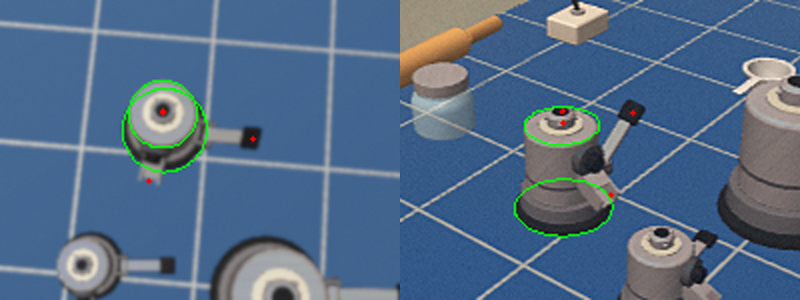

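```bash
cat >> h.py <<'E'
def down(phi):
    # tool x down, tool z (jaw) at world angle phi
    z=np.array([np.cos(phi),np.sin(phi),0]);x=np.array([0,0,-1.]);y=np.cross(z,x)
    return R.from_matrix(np.c_[x,y,z])
def inc(p,rot,cur=None):
    s=ctrl.state();c0=np.array(s['tool_pos']) if cur is None else cur[0];r0=R.from_quat(s['ee_rot']) if cur is None else cur[1]
    d=r0.inv().apply(np.array(p)-c0)/.5; w=(r0.inv()*rot).as_rotvec()/(np.pi/2)
    print("inc",d.round(4),w.round(4),"rows>=",np.linalg.norm(d)*.5/.0417,np.linalg.norm(w)*90/7.16);return d,w
def st():
    s=ctrl.state();r=R.from_quat(s['ee_rot']).as_matrix()
    print("t",round(s['time'],2),"p",s['tool_pos'].round(4),"jaw",np.degrees(np.arctan2(r[1,2],r[0,2])).round(1),"x",r[:,0].round(3),"F",s['force'].round(1),"w",round(s['grip_width'],3),"j",s['joint_pos'].round(2))
E
python3 - <<'E'
from h import *
st();s=ctrl.state();print(R.from_quat(s['ee_rot']).as_matrix().round(3), ctrl.tip_extent)
for ph in(-35,145): inc([.52,-.06,.236],down(np.radians(ph)))
E
```

```text
t 0.65 p [ 0.1682 -0.6279  0.2366] jaw -75.0 x [-0. -0. -1.] F [-0.3 -0.2 -0.6] w 1.002 j [ 1.32  0.32 -0.07  1.45  0.02  1.37 -0.06]
[[-0.     0.966  0.259]
 [-0.     0.259 -0.966]
 [-1.    -0.     0.   ]] 0.014
inc [ 0.0011  0.9736 -0.9149] [-4.444e-01  1.000e-04  1.000e-04] rows>= 16.019718533350247 5.586635132656145
inc [ 0.0011  0.9736 -0.9149] [ 1.5556e+00  1.0000e-04 -1.0000e-04] rows>= 16.019718533350247 19.55302982560949
```

>>> {"fn": "servo_tool", "kwargs": {
  "increments": "0 0.4 -0.37 -0.2 0 0 1; 0 0.5 -0.47 -0.25 0 0 1; 0 0.6 -0.55 -0.3 0 0 1; 0 0.7 -0.65 -0.4 0 0 1; 0 0.8 -0.75 -0.44 0 0 1; 0 0.9 -0.85 -0.444 0 0 1; 0 0.974 -0.915 -0.444 0 0 1; 0 0.974 -0.915 -0.444 0 0 1; 0 0.974 -0.915 -0.444 0 0 1; 0 0.974 -0.915 -0.444 0 0 1"
}}

```text
time: 1.48
tool_pos: [0.3888, -0.2721, 0.237]
ee_rot: [0.213, 0.674, -0.213, 0.675]
force: [0.6, 0.1, -0.5]
grip_width: 0.323
```

Run:
```python
from h import *
st();inc([.52,-.06,.236],down(np.radians(-35)))
```

```text
t 1.48 p [ 0.3888 -0.2721  0.237 ] jaw -35.0 x [ 0.001 -0.001 -1.   ] F [ 0.6  0.1 -0.5] w 0.323 j [ 1.02 -0.04 -0.45  1.85 -0.02  1.32 -0.04]
inc [ 0.0015  0.498  -0.0288] [-0.0005  0.0007  0.0005] rows>= 5.981432783408834 0.012900253728891848
```

>>> {"fn": "servo_tool", "kwargs": {
  "increments": "0 0.49 -0.03 0 0 0 1; 0 0.49 -0.03 0 0 0 1; 0 0.49 -0.03 0 0 0 1; 0 0.49 -0.03 0 0 0 1; 0 0.49 -0.03 0 0 0 1; 0 0.49 -0.03 0 0 0 1; 0 0.49 -0.03 0 0 0 1; 0 0.49 -0.03 0 0 0 1; 0 0.49 -0.03 0 0 0 1"
}}

```text
time: 2.23
tool_pos: [0.5162, -0.0653, 0.2364]
ee_rot: [0.213, 0.674, -0.213, 0.674]
force: [-0.1, -0.6, -0.3]
grip_width: 0.007
```

Run:
```python
from h import *
st();s=ctrl.state();im=ctrl.camera("wrist")[:,:,::-1].copy();cv2.imwrite("pics/w1.png",im)
from fit import pts
p=[.5328,.0505,-.1418,.646]
print(proj("wrist",pts(*p),s).round(1)); 
for u in proj("wrist",pts(*p),s): cv2.circle(im,tuple(int(a) for a in u),3,(0,0,255),-1)
th=np.linspace(0,2*np.pi,40)
for rr,z in((.052,0),(.038,.1),(.0225,.1025)):
    cc=proj("wrist",np.c_[p[0]+rr*np.cos(th),p[1]+rr*np.sin(th),0*th+z],s); cv2.polylines(im,[np.int32(cc*16)],True,(0,255,0),1,shift=4)
cv2.imwrite("pics/w1o.png",im)
```

```text
t 2.23 p [ 0.5162 -0.0653  0.2364] jaw -35.0 x [-0.001 -0.001 -1.   ] F [-0.1 -0.6 -0.3] w 0.007 j [ 0.75  0.09 -0.71  1.75  0.06  1.33 -0.58]
[[258.1  72.4]
 [261.4  73.9]
 [317.8 173. ]
 [213.1 111.1]]
```

View pics/w1o.png

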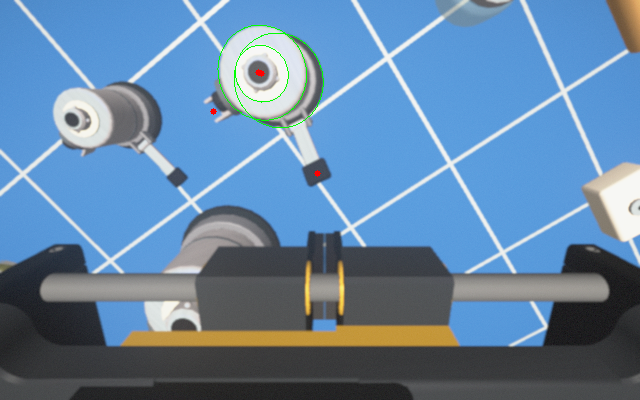

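Run:
```python
from h import *
for z in(.15,.16,.174): print(z,back("top",[[364,309],[341,308],[388,308]],z).round(3).tolist(), back("side",[[446,174]],z).round(3))
im=cv2.imread("pics/top0.png");im2=cv2.imread("pics/side0.png")
for x,y,r,H in((.343,-.086,1.5,.15),):
  th=np.linspace(0,2*np.pi,40)
  for n,I in(("top",im),("side",im2)):
    for rr,z in((.052*r,0),(.038*r,.1*r)):
      cc=proj(n,np.c_[x+rr*np.cos(th),y+rr*np.sin(th),0*th+z]); cv2.polylines(I,[np.int32(cc*16)],True,(0,255,0),1,shift=4)
crop(im,364,309,160,160,2.5,"pics/b1.png");crop(im2,446,210,160,160,2.5,"pics/b2.png")
cv2.imwrite("pics/b.png",np.hstack([cv2.imread("pics/b1.png"),cv2.imread("pics/b2.png")]))
```

```text
0.15 [[0.347, -0.087, 0.15], [0.345, -0.041, 0.15], [0.353, -0.134, 0.15]] [[ 0.343 -0.081  0.15 ]]
0.16 [[0.347, -0.086, 0.16], [0.345, -0.041, 0.16], [0.353, -0.132, 0.16]] [[ 0.336 -0.062  0.16 ]]
0.174 [[0.348, -0.084, 0.174], [0.346, -0.04, 0.174], [0.353, -0.13, 0.174]] [[ 0.325 -0.037  0.174]]
```

View pics/b.png

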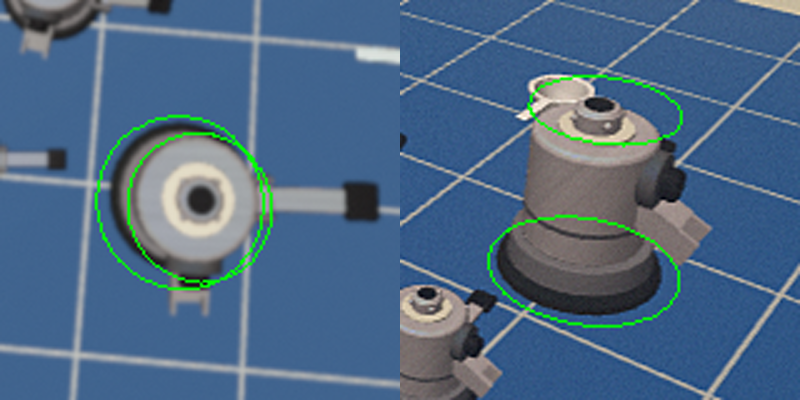

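>>> {"fn": "servo_tool", "kwargs": {
  "increments": "0.08 0.008 -0.004 0 0 0 1; 0.16 0.016 -0.008 0 0 0 1; 0.22 0.016 -0.008 0 0 0 1; 0.26 0.016 -0.008 0 0 0 1; 0.275 0.016 -0.008 0 0 0 1; 0.275 0.016 -0.008 0 0 0 1; 0.275 0.016 -0.008 0 0 0 1; 0.275 0.016 -0.008 0 0 0 1"
}}

```text
time: 2.95
tool_pos: [0.5188, -0.0561, 0.1005]
ee_rot: [0.213, 0.673, -0.213, 0.675]
force: [1.0, 0.8, 0.9]
grip_width: 0.009
```

Run:
```python
from h import *
st()
im=ctrl.camera("wrist")[:,:,::-1].copy();cv2.imwrite("pics/w2.png",im)
for q in (.65,.4,.2,0):
  r=.054+.066*np.cos(q)-.005*np.sin(q);z=.030+.066*np.sin(q)+.005*np.cos(q)
  print(q);inc([.5328-.1413*r,.0505-.99*r,z+.014],down(np.radians(-35)))
```

```text
t 2.95 p [ 0.5188 -0.0561  0.1005] jaw -35.1 x [ 0.002 -0.    -1.   ] F [1.  0.8 0.9] w 0.009 j [ 0.7   0.23 -0.71  1.91  0.17  1.06 -0.69]
0.65
inc [ 0.0253  0.0057 -0.0058] [-0.0008  0.0015 -0.0008] rows>= 0.3187502984711385 0.023336050741543223
0.4
inc [ 0.0525 -0.011   0.0026] [-0.0008  0.0015 -0.0008] rows>= 0.6443826426007191 0.023336050741543223
0.2
inc [ 0.0771 -0.0196  0.0069] [-0.0008  0.0015 -0.0008] rows>= 0.958010776398407 0.023336050741543223
0
inc [ 0.1032 -0.0238  0.009 ] [-0.0008  0.0015 -0.0008] rows>= 1.2739388080711493 0.023336050741543223
```

View pics/w2.png

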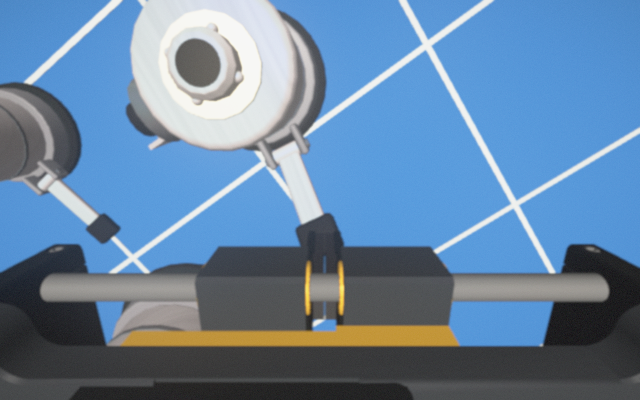

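>>> {"fn": "servo_tool", "kwargs": {
  "increments": "0.025 0.004 -0.005 0 0 0 1; 0.04 -0.003 -0.001 0 0 0 1; 0.053 -0.010 0.002 0 0 0 1; 0.066 -0.015 0.005 0 0 0 1; 0.077 -0.019 0.007 0 0 0 1; 0.09 -0.022 0.008 0 0 0 1; 0.1 -0.024 0.009 0 0 0 1; 0.104 -0.024 0.009 0 0 0 1; 0.107 -0.024 0.009 0 0 0 1; 0.107 -0.024 0.009 0 0 0 1"
}}

```text
time: 3.83
tool_pos: [0.5146, -0.0682, 0.0485]
ee_rot: [0.212, 0.675, -0.214, 0.674]
force: [-9.7, 2.3, 29.6]
grip_width: 0.004
```

>>> {"fn": "servo_tool", "kwargs": {
  "increments": "-0.05 0 0 0 0 0 1; -0.13 0 0 0 0 0 1; -0.21 0 0 0 0 0 1; -0.29 0 0 0 0 0 1; -0.3 0 0 0 0 0 1; -0.3 0 0 0 0 0 1"
}}

```text
time: 4.33
tool_pos: [0.5163, -0.0689, 0.1981]
ee_rot: [0.213, 0.672, -0.213, 0.676]
force: [-0.6, -0.6, -0.5]
grip_width: 0.006
```

Run:
```python
from h import *
st()
a=ctrl.camera("wrist")[:,:,::-1];b=ctrl.camera("side")[:,:,::-1]
cv2.imwrite("pics/w3.png",np.hstack([cv2.resize(a,(400,250)),cv2.resize(b[140:265,270:470],(400,250),interpolation=cv2.INTER_CUBIC)]))
print(back("top",[[189.2,231.8],[189,231]],.016), back("side",[[240.5,317]],.013))
inc([.489,.329,.16],down(0))
```

```text
t 4.33 p [ 0.5163 -0.0689  0.1981] jaw -35.1 x [ 0.005 -0.002 -1.   ] F [-0.6 -0.6 -0.5] w 0.006 j [ 0.76  0.11 -0.72  1.8   0.08  1.25 -0.59]
[[0.48856923 0.32615865 0.016     ]
 [0.49045706 0.32694932 0.016     ]] [[0.48377784 0.33182462 0.013     ]]
inc [ 0.0684  0.6227 -0.4974] [-0.3896 -0.0011  0.0006] rows>= 9.59140882473879 4.897450048603585
```

View pics/w3.png

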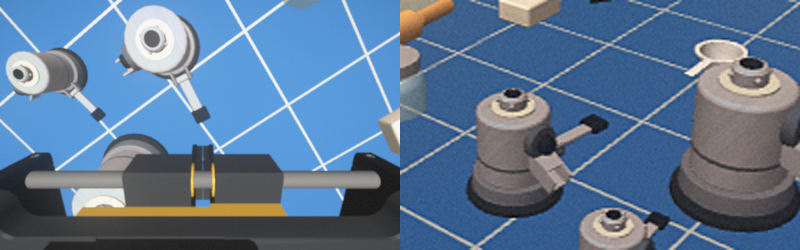

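Run:
```python
from h import *
from fit import pts
for q in(0,.08,.15): print(q,proj("side",pts(.5328,.0505,-.1418,q)[2:3]),proj("wrist",pts(.5328,.0505,-.1418,q)[2:3],ctrl.state()))
a=ctrl.camera("wrist")[:,:,::-1];b=ctrl.camera("side")[:,:,::-1];crop(b,360,210,100,75,8,"pics/s4.png")
cv2.imwrite("pics/w4.png",a)
for n in("side","wrist"): print(ctrl.recognise("lever_pad",n))
```

```text
0 [[366.49584606 199.66924598]] [[325.26819952 183.52244409]]
0.08 [[366.38015475 197.75523703]] [[325.00856099 184.29042074]]
0.15 [[366.17225015 196.14485454]] [[324.6178761  184.67233295]]
[{'extent': [361.4, 207.1, 23.8, 13.3], 'conf': 0.45}]
[{'extent': [313.8, 155.8, 59.0, 79.2], 'conf': 0.71}, {'extent': [142.8, 165.3, 57.3, 61.6], 'conf': 0.57}]
```

View pics/s4.png

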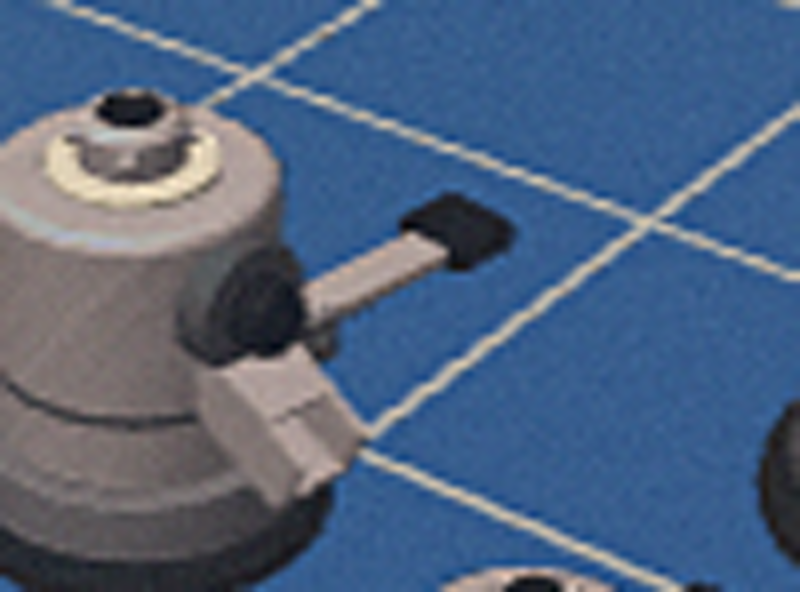

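>>> {"fn": "servo_tool", "kwargs": {
  "increments": "0 0.08 -0.06 -0.08 0 0 0; 0 0.15 -0.12 -0.15 0 0 -1; 0 0.22 -0.18 -0.22 0 0 -1; 0 0.29 -0.24 -0.3 0 0 -1; 0 0.36 -0.29 -0.36 0 0 -1; 0 0.42 -0.34 -0.389 0 0 -1; 0 0.48 -0.39 -0.389 0 0 -1; 0 0.54 -0.44 -0.389 0 0 -1; 0 0.6 -0.48 -0.389 0 0 -1; 0 0.62 -0.5 -0.389 0 0 -1"
}}

```text
time: 5.47
tool_pos: [0.4858, 0.334, 0.1944]
ee_rot: [-0.0, 0.708, 0.002, 0.706]
force: [0.1, -0.8, 0.9]
grip_width: 0.683
```

>>> {"fn": "servo_tool", "kwargs": {
  "increments": "0 0 0 0 0 0 -1; 0 0 0 0 0 0 -1; 0 0 0 0 0 0 -1"
}}

```text
time: 5.72
tool_pos: [0.4878, 0.3279, 0.1943]
ee_rot: [-0.0, 0.708, -0.001, 0.707]
force: [0.6, -1.0, -0.6]
grip_width: 0.909
```

Run:
```python
from h import *
st();s=ctrl.state()
a=ctrl.camera("wrist")[:,:,::-1];cv2.imwrite("pics/w5.png",a)
r=ctrl.recognise("cap_center","wrist");print(r);print([back("wrist",[d['extent'][:2]],.014,s).round(4) for d in r])
print(proj("wrist",[[.489,.329,.022]],s))
```

```text
t 5.72 p [0.4878 0.3279 0.1943] jaw -0.1 x [-0.002 -0.002 -1.   ] F [ 0.6 -1.  -0.6] w 0.909 j [ 0.16  0.36 -0.97  1.64  0.31  1.31 -0.87]
[{'extent': [324.8, 177.3, 40.5, 40.8], 'conf': 0.84}]
[array([[0.489 , 0.3306, 0.014 ]])]
[[324.83031188 180.50308998]]
```

View pics/w5.png

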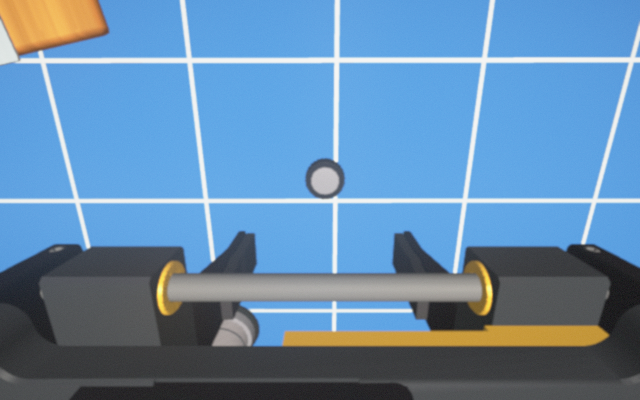

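>>> {"fn": "servo_tool", "kwargs": {
  "increments": "0.06 0.002 0.002 0 0 0 -1; 0.13 0.002 0.002 0 0 0 -1; 0.2 0.002 0.002 0 0 0 -1; 0.26 0.002 0.002 0 0 0 -1; 0.3 0.002 0.002 0 0 0 -1; 0.32 0.002 0.002 0 0 0 -1; 0.335 0.002 0.002 0 0 0 -1; 0.335 0.002 0.002 0 0 0 -1"
}}

```text
time: 6.48
tool_pos: [0.489, 0.3288, 0.0273]
ee_rot: [0.0, 0.707, -0.001, 0.707]
force: [0.2, -0.4, -0.5]
grip_width: 1.0
```

Run:
```python
from h import *
st();s=ctrl.state()
a=ctrl.camera("wrist")[:,:,::-1];cv2.imwrite("pics/w6.png",a)
r=ctrl.recognise("cap_center","wrist");print(r)
print(proj("wrist",[[.489,.329,.022]],s))
inc([.489,.3295,.0195],down(0))
```

```text
t 6.48 p [0.489  0.3288 0.0273] jaw -0.1 x [-0.001 -0.001 -1.   ] F [ 0.2 -0.4 -0.5] w 1.0 j [ 0.06  0.54 -0.87  1.79  0.48  1.03 -0.99]
[{'extent': [322.4, 238.0, 79.4, 67.6], 'conf': 0.6}]
[[323.11482757 254.60178578]]
inc [ 0.0194 -0.0013 -0.0017] [-0.0009  0.0011 -0.0005] rows>= 0.23395428589215866 0.018075380758204744
```

View pics/w6.png

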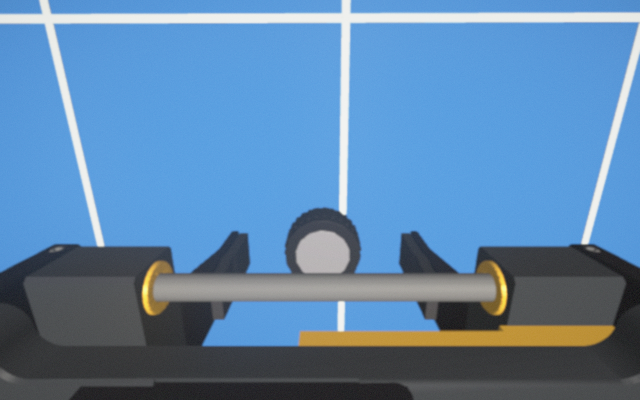

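Run:
```python
from h import *
for i in range(5):
    s=ctrl.state();print(s['time'],s['tool_pos'].round(5),s['force'].round(2));ctrl.camera("side")
```

```text
6.5833 [0.48985 0.33016 0.0292 ] [-0.26  0.75 -0.32]
6.6333 [0.48997 0.33052 0.02957] [ 0.52 -0.62 -0.09]
6.6833 [0.48991 0.33063 0.02962] [-0.34  0.11 -0.39]
6.7333 [0.48984 0.33061 0.02954] [ 0.61  1.06 -0.19]
6.7833 [0.48967 0.33051 0.02931] [ 0.3  -0.29 -0.06]
```

>>> {"fn": "servo_tool", "kwargs": {
  "increments": "0.01 -0.002 -0.001 0 0 0 -1; 0.02 -0.002 -0.001 0 0 0 -1; 0.02 -0.002 -0.001 0 0 0 -1; 0.02 -0.002 -0.001 0 0 0 0.2; 0.02 -0.002 -0.001 0 0 0 0.5; 0.02 -0.002 -0.001 0 0 0 1; 0.02 -0.002 -0.001 0 0 0 1; 0.02 -0.002 -0.001 0 0 0 1; 0.02 -0.002 -0.001 0 0 0 1"
}}

```text
time: 7.58
tool_pos: [0.4884, 0.3291, 0.0181]
ee_rot: [0.0, 0.707, -0.0, 0.707]
force: [0.5, 0.0, -0.2]
grip_width: 0.634
```

Run:
```python
from h import *
st()
```

```text
t 7.58 p [0.4884 0.3291 0.0181] jaw -0.0 x [ 0. -0. -1.] F [ 0.5  0.  -0.2] w 0.634 j [ 0.06  0.55 -0.86  1.8   0.49  1.02 -1.  ]
```

>>> {"fn": "servo_tool", "kwargs": {
  "increments": "0 0 0 0 0 0 1; 0 0 0 0 0 0 1; 0 0 0 0 0 0 1; 0 0 0 0 0 0 1; 0 0 0 0 0 0 1; 0 0 0 0 0 0 1"
}}

```text
time: 8.08
tool_pos: [0.4884, 0.329, 0.0181]
ee_rot: [0.0, 0.707, -0.0, 0.707]
force: [-0.1, -0.5, 1.2]
grip_width: 0.474
```

Run:
```python
from h import *
st();a=ctrl.camera("wrist")[:,:,::-1];cv2.imwrite("pics/w7.png",a)
st();ctrl.camera("wrist");st()
```

```text
t 8.08 p [0.4884 0.329  0.0181] jaw -0.0 x [ 0. -0. -1.] F [-0.1 -0.5  1.2] w 0.474 j [ 0.06  0.55 -0.86  1.8   0.49  1.02 -1.  ]
t 8.13 p [0.4884 0.3291 0.018 ] jaw -0.0 x [ 0. -0. -1.] F [-0.3  0.5  0.4] w 0.474 j [ 0.06  0.55 -0.86  1.8   0.49  1.02 -1.  ]
t 8.18 p [0.4884 0.3291 0.018 ] jaw -0.0 x [ 0. -0. -1.] F [ 0.3 -0.7  1.3] w 0.476 j [ 0.06  0.55 -0.86  1.8   0.49  1.02 -1.  ]
```

View pics/w7.png

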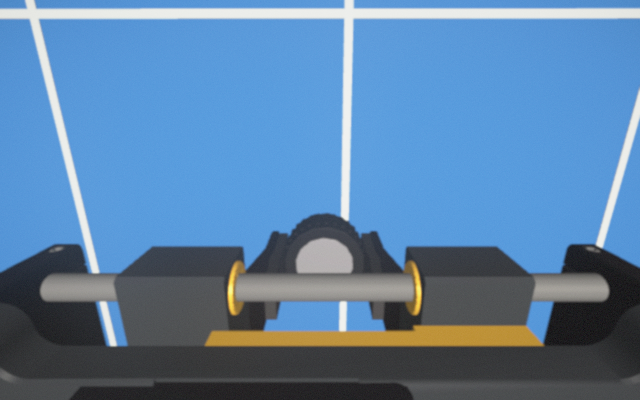

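Run:
```python
from h import *
s=ctrl.state();a=cv2.imread("pics/w7.png")
th=np.linspace(0,2*np.pi,80)
for z,r,c in((.022,.0205,(0,255,0)),(0.0,.021,(0,255,255)),(.022,.0155,(0,0,255))):
    cc=proj("wrist",np.c_[.4884+r*np.cos(th),.329+r*np.sin(th),0*th+z],s);cv2.polylines(a,[np.int32(cc*16)],True,c,1,shift=4)
    print(cc.min(0),cc.max(0))
crop(a,325,245,130,100,6,"pics/w7o.png")
```

```text
[283.88917857 226.88909351] [362.3477913  297.18726554]
[287.64016321 211.39240627] [358.74874587 276.31973113]
[293.4732071  236.03040559] [352.78499106 289.15194839]
```

View pics/w7o.png

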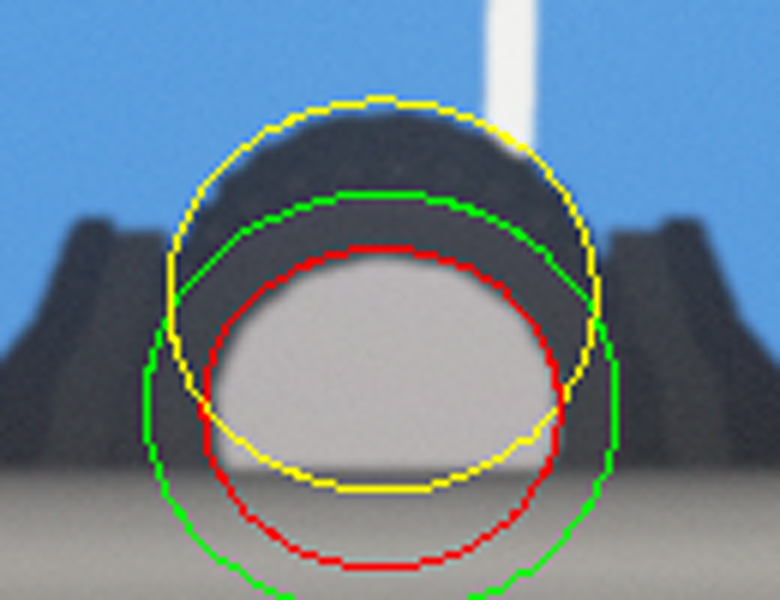

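>>> {"fn": "servo_tool", "kwargs": {
  "increments": "-0.01 0 0 0 0 0 1; -0.05 0 0 0 0 0 1; -0.12 0 0 0 0 0 1; -0.2 -0.04 0.01 0 0 0 1; -0.27 -0.1 0.02 0 0 0 1; -0.33 -0.18 0.03 0 0 0 1; -0.36 -0.26 0.05 0 0 0 1; -0.36 -0.34 0.07 0 0 0 1; -0.36 -0.42 0.08 0 0 0 1; -0.36 -0.5 0.088 0 0 0 1"
}}

```text
time: 9.02
tool_pos: [0.5314, 0.0905, 0.1993]
ee_rot: [-0.0, 0.706, -0.0, 0.708]
force: [0.2, 1.1, -0.2]
grip_width: 0.477
```

>>> {"fn": "servo_tool", "kwargs": {
  "increments": "0 -0.08 0 0 0 0 1; 0 -0.15 0 0 0 0 1; 0.02 -0.19 0 0 0 0 1; 0.05 -0.2 0 0 0 0 1; 0.07 -0.2 0 0 0 0 1; 0.07 -0.2 0 0 0 0 1; 0.07 -0.2 0 0 0 0 1; 0.07 -0.2 0 0 0 0 1"
}}

```text
time: 9.68
tool_pos: [0.531, -0.006, 0.1636]
ee_rot: [-0.001, 0.707, 0.001, 0.707]
force: [1.2, 1.0, -0.4]
grip_width: 0.479
```

Run:
```python
from h import *
for i in range(3): ctrl.camera("side")
st();s=ctrl.state();a=ctrl.camera("wrist")[:,:,::-1].copy();cv2.imwrite("pics/w8.png",a);st()
np.save("s8.npy",np.r_[s['tool_pos'],s['ee_rot']])
```

```text
t 9.83 p [ 0.5312 -0.0068  0.1637] jaw 0.1 x [ 0.001 -0.    -1.   ] F [ 0.4 -0.4 -0.2] w 0.477 j [ 0.76  0.21 -0.88  1.82  0.17  1.2  -0.17]
t 9.88 p [ 0.5311 -0.007   0.1636] jaw 0.1 x [ 0.001 -0.    -1.   ] F [-0.8  0.   0.1] w 0.477 j [ 0.76  0.21 -0.88  1.82  0.17  1.2  -0.17]
```

View pics/w8.png

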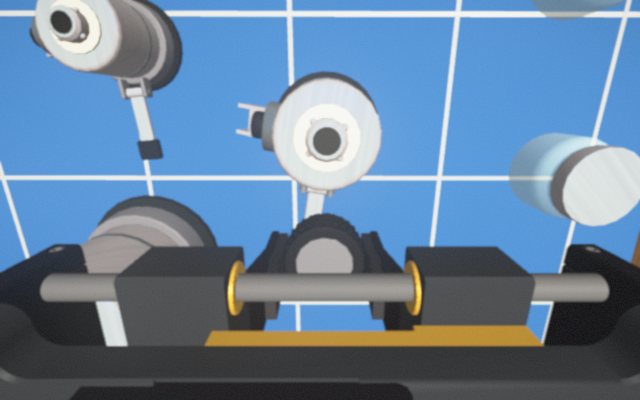

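Run:
```python
from h import *
v=np.load("s8.npy");s=dict(tool_pos=v[:3],ee_rot=v[3:])
im=cv2.imread("pics/w8.png");g=cv2.cvtColor(im,cv2.COLOR_BGR2GRAY)
p=[.5328,.0505]
th=np.linspace(0,2*np.pi,80);o=im.copy()
for r,z,c in((.038,.1,(0,255,0)),(.0225,.1025,(0,0,255)),(.0115,.116,(255,0,0)),(.052,.0,(0,255,255))):
    cc=proj("wrist",np.c_[p[0]+r*np.cos(th),p[1]+r*np.sin(th),0*th+z],s);cv2.polylines(o,[np.int32(cc*16)],True,c,1,shift=4);print(z,cc.min(0).round(1),cc.max(0).round(1))
# cap overlay: cap centre on tool axis, top at TCP+4mm, rim TCP-18mm
t=s['tool_pos']
for r,dz,c in((.021,-.018,(0,255,255)),(.021,.004,(0,255,0))):
    cc=proj("wrist",np.c_[t[0]+r*np.cos(th),t[1]+r*np.sin(th),0*th+t[2]+dz],s);cv2.polylines(o,[np.int32(cc*16)],True,c,1,shift=4)
crop(o,325,180,170,230,3.4,"pics/w8o.png")
# hole by dark threshold
m=((g[100:180,280:370]<75)*255).astype(np.uint8);n,l,stt,cen=cv2.connectedComponentsWithStats(m)
for k in range(1,n):
    if stt[k,4]>80: print(stt[k],cen[k]+[280,100])
```

```text
0.1 [269.5  78.6] [381.7 192.3]
0.1025 [292.1 103.8] [359.2 171.7]
0.116 [307.5 122.4] [344.1 159.3]
0.0 [272.2  70.9] [377.6 178.8]
```

View pics/w8o.png

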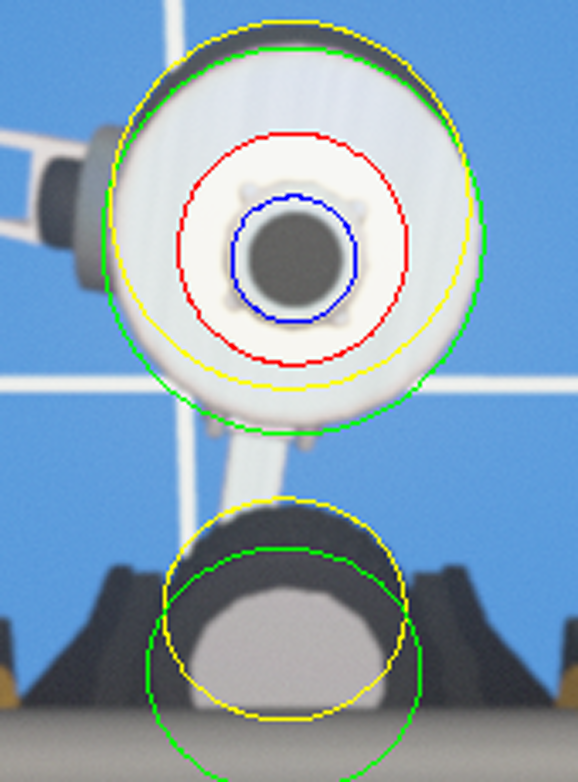

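>>> {"fn": "servo_tool", "kwargs": {
  "increments": "0 0.05 0.003 0 0 0 1; 0 0.1 0.0034 0 0 0 1; 0.01 0.1166 0.0034 0 0 0 1; 0.02 0.1166 0.0034 0 0 0 1; 0.027 0.1166 0.0034 0 0 0 1; 0.027 0.1166 0.0034 0 0 0 1; 0.027 0.1166 0.0034 0 0 0 1; 0.027 0.1166 0.0034 0 0 0 1; 0.027 0.1166 0.0034 0 0 0 1; 0.027 0.1166 0.0034 0 0 0 1"
}}

```text
time: 10.72
tool_pos: [0.5326, 0.0498, 0.1496]
ee_rot: [0.0, 0.707, -0.001, 0.707]
force: [-0.2, 0.7, -1.5]
grip_width: 0.476
```

Run:
```python
from h import *
st();s=ctrl.state();a=ctrl.camera("side")[:,:,::-1];b=ctrl.camera("top")[:,:,::-1];st()
A=a[150:250,280:400];B=b[180:280,250:370]
cv2.imwrite("pics/p9.png",cv2.resize(np.hstack([A,B]),None,fx=3.3,fy=3.3,interpolation=cv2.INTER_CUBIC))
inc([.5328,.0513,.150],down(0))
```

```text
t 10.72 p [0.5326 0.0498 0.1496] jaw -0.1 x [ 0. -0. -1.] F [-0.2  0.7 -1.5] w 0.476 j [ 0.66  0.24 -0.9   1.82  0.2   1.18 -0.3 ]
t 10.82 p [0.5325 0.0502 0.1495] jaw -0.1 x [ 0. -0. -1.] F [ 0.6  0.7 -0.8] w 0.474 j [ 0.66  0.24 -0.9   1.82  0.2   1.18 -0.3 ]
inc [-0.0009  0.0023  0.0005] [-0.0006  0.0001  0.0001] rows>= 0.03024579057381538 0.007964401871122585
```

View pics/p9.png

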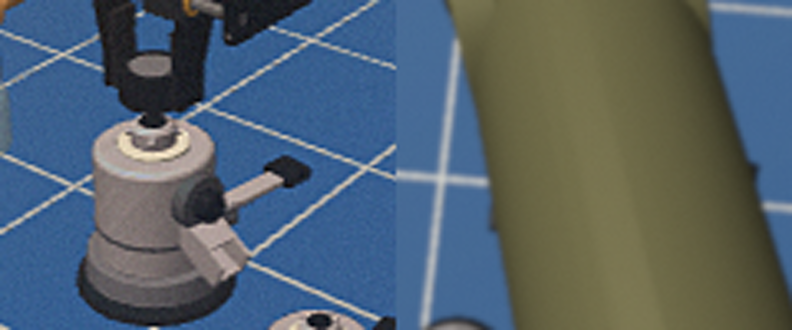

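>>> {"fn": "servo_tool", "kwargs": {
  "increments": "0 0.002 0 0 0 0 1; 0.01 0.002 0 0 0 0 1; 0.018 0.002 0 0 0 0 1; 0.024 0.002 0 0 0 0 1; 0.028 0.002 0 0 0 0 1; 0.032 0.002 0 0 0 0 1; 0.036 0.002 0 0 0 0 1; 0.038 0.002 0 0 0 0 1; 0.038 0.002 0 0 0 0 1; 0.038 0.002 0 0 0 0 1"
}}

```text
time: 11.65
tool_pos: [0.5325, 0.0515, 0.1304]
ee_rot: [0.0, 0.707, -0.0, 0.707]
force: [-0.2, 0.2, -0.1]
grip_width: 0.48
```

Run:
```python
from h import *
st();s=ctrl.state();b=ctrl.camera("wrist")[:,:,::-1];a=ctrl.camera("side")[:,:,::-1];st()
A=a[150:250,280:400];B=b[130:330,240:420]
cv2.imwrite("pics/p10.png",np.hstack([cv2.resize(A,(396,330),interpolation=cv2.INTER_CUBIC),cv2.resize(B,(297,330))]))
np.save("s10.npy",np.r_[s['tool_pos'],s['ee_rot']]);cv2.imwrite("pics/w10.png",b)
```

```text
t 11.65 p [0.5325 0.0515 0.1304] jaw -0.0 x [ 0. -0. -1.] F [-0.2  0.2 -0.1] w 0.48 j [ 0.65  0.26 -0.9   1.84  0.23  1.14 -0.32]
t 11.75 p [0.5325 0.0515 0.1305] jaw -0.0 x [ 0. -0. -1.] F [-0.6 -0.3 -0.9] w 0.475 j [ 0.65  0.26 -0.9   1.84  0.23  1.14 -0.32]
```

View pics/p10.png

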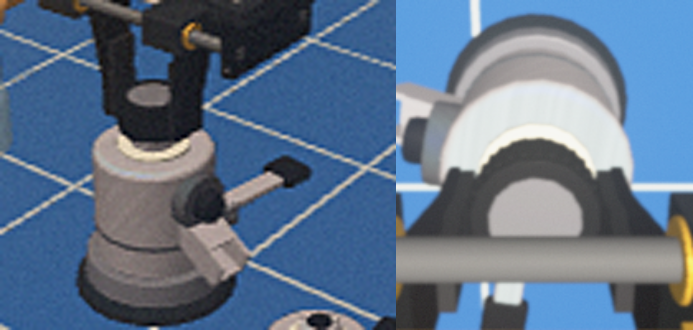

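>>> {"fn": "servo_tool", "kwargs": {
  "increments": "0.002 0 0 0 0 0 1; 0.004 0 0 0 0 0 1; 0.006 0 0 0 0 0 1; 0.008 0 0 0 0 0 1; 0.01 0 0 0 0 0 1; 0.01 0 0 0 0 0 1"
}}

```text
time: 12.25
tool_pos: [0.5328, 0.0511, 0.1263]
ee_rot: [-0.0, 0.707, -0.001, 0.707]
force: [-1.4, -1.2, 6.6]
grip_width: 0.474
```

>>> {"fn": "servo_tool", "kwargs": {
  "increments": "0.001 0 0 0 0 0 1; 0.002 0 0 0 0 0 1; 0.002 0 0 0 0 0 1"
}}

```text
time: 12.5
tool_pos: [0.533, 0.0511, 0.1258]
ee_rot: [-0.0, 0.707, -0.001, 0.707]
force: [-2.5, -1.8, 9.0]
grip_width: 0.477
```

>>> {"fn": "servo_tool", "kwargs": {
  "increments": "0.001 0 0 0 0 0 1; 0.002 0 0 0 0 0 1; 0.002 0 0 0 0 0 1"
}}

```text
time: 12.75
tool_pos: [0.5328, 0.051, 0.1244]
ee_rot: [-0.0, 0.707, -0.001, 0.707]
force: [-1.0, -1.1, 4.2]
grip_width: 0.481
```

>>> {"fn": "servo_tool", "kwargs": {
  "increments": "0.001 0 0 0 0 0 1; 0.002 0 0 0 0 0 1; 0.002 0 0 0 0 0 1"
}}

```text
time: 13.0
tool_pos: [0.5324, 0.0509, 0.1214]
ee_rot: [0.0, 0.707, -0.0, 0.707]
force: [4.0, -2.0, -6.4]
grip_width: 0.474
```

Run:
```python
from h import *
st()
```

```text
t 13.0 p [0.5324 0.0509 0.1214] jaw -0.1 x [-0. -0. -1.] F [ 4.  -2.  -6.4] w 0.474 j [ 0.64  0.27 -0.89  1.85  0.24  1.12 -0.33]
```

>>> {"fn": "servo_tool", "kwargs": {
  "increments": "0.001 0 0 0 0 0 1; 0.002 0 0 0 0 0 1; 0.003 0 0 0 0 0 1; 0.004 0 0 0 0 0 1; 0.004 0 0 0 0 0 1"
}}

```text
time: 13.42
tool_pos: [0.5324, 0.0516, 0.1205]
ee_rot: [0.0, 0.707, -0.0, 0.707]
force: [0.5, -0.7, -0.9]
grip_width: 0.474
```

>>> {"fn": "servo_tool", "kwargs": {
  "increments": "0.001 0 0 0 0 0 1; 0.002 0 0 0 0 0 1; 0.002 0 0 0 0 0 1; 0.002 0 0 0 0 0 1"
}}

```text
time: 13.75
tool_pos: [0.5325, 0.0516, 0.1199]
ee_rot: [0.0, 0.707, -0.0, 0.707]
force: [-0.3, -1.0, 3.0]
grip_width: 0.474
```

>>> {"fn": "servo_tool", "kwargs": {
  "increments": "0.001 0 0 0 0 0 1; 0.002 0 0 0 0 0 1; 0.003 0 0 0 0 0 1; 0.003 0 0 0 0 0 1; 0.003 0 0 0 0 0 1"
}}

```text
time: 14.17
tool_pos: [0.5325, 0.0516, 0.1188]
ee_rot: [-0.0, 0.707, -0.0, 0.707]
force: [-2.4, -1.3, 9.6]
grip_width: 0.473
```

>>> {"fn": "servo_tool", "kwargs": {
  "increments": "0 0 0 0 0 0 1; 0 0 0 0 0 0 1; 0 0 0 0 0 0 1; 0 0 0 0 0 0 1"
}}

```text
time: 14.5
tool_pos: [0.5325, 0.0517, 0.1188]
ee_rot: [-0.0, 0.707, -0.0, 0.707]
force: [-3.1, -1.3, 8.9]
grip_width: 0.477
```

Run:
```python
from h import *
F=[]
for i in range(4):
    s=ctrl.state();F.append(s['force'][2]);b=ctrl.camera("wrist" if i%2 else "side")[:,:,::-1]
    if i==0:a=b
st();print(np.round(F,1))
s=ctrl.state();o=b.copy();th=np.linspace(0,2*np.pi,80)
for r,z,c in((.038,.1,(0,255,0)),(.0225,.1025,(0,0,255)),(.021,.1235-.001,(0,255,255))):
    cc=proj("wrist",np.c_[.5331+r*np.cos(th),.0508+r*np.sin(th),0*th+z],s);cv2.polylines(o,[np.int32(cc*16)],True,c,1,shift=4)
A=a[150:250,280:400];B=o[130:330,240:420]
cv2.imwrite("pics/p11.png",np.hstack([cv2.resize(A,(420,350),interpolation=cv2.INTER_CUBIC),cv2.resize(B,(315,350))]))
```

```text
t 14.7 p [0.5325 0.0516 0.1188] jaw -0.0 x [ 0. -0. -1.] F [-2.7 -1.1  8.9] w 0.475 j [ 0.64  0.28 -0.89  1.85  0.24  1.12 -0.34]
[8.9 8.5 8.7 8.6]
```

View pics/p11.png

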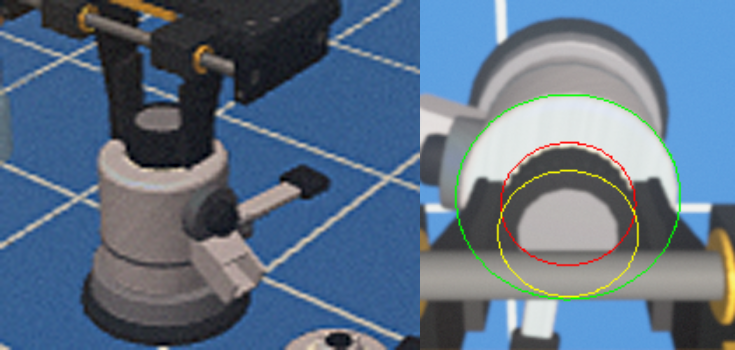

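>>> {"fn": "servo_tool", "kwargs": {
  "increments": "0.0004 0 0 0 0 0 1; 0.0004 0 0 0 0 0 1; 0.0004 0 0 0 0 0 1"
}}

```text
time: 14.95
tool_pos: [0.5325, 0.0517, 0.1187]
ee_rot: [-0.0, 0.707, -0.0, 0.707]
force: [-3.8, -0.9, 8.9]
grip_width: 0.477
```

Run:
```python
from h import *
st();print(ctrl.hand_in());st()
```

```text
t 14.95 p [0.5325 0.0517 0.1187] jaw -0.0 x [ 0.    -0.001 -1.   ] F [-3.8 -0.9  8.9] w 0.477 j [ 0.64  0.28 -0.89  1.85  0.24  1.12 -0.34]
the job is handed in; nothing more can be done
None
the job is handed in; nothing more can be done
```

The job is handed in at 14.95 s. The lever on the middle-sized dispenser is down, and the cap is on and clicked, with the gripper still holding it and pressing down.

- **Lever:** I pushed it with the closed fingertips until it met the stop at about 30 N. The pad's position in the side view agreed with the fully-down angle to about 1–2 pixels; I did not measure the joint angle directly.
- **Cap:** The push rose to about 9 N, then reversed to −6.4 N as the lugs drew the cap down, which was the click. I kept pressing to a steady 8.9 N. That is a little under the 10 N asked for, and a last 0.2 mm nudge did not raise it.
- **Seal:** The tool stands about 1.8 mm below the height where the cap first seats, which suggests a squeeze of around 1.5–1.8 mm.
- **Fit:** The tool is vertical and within about 1 mm of the neck position I measured. In the last pictures the cap looks level and sits inside the sealing ring's outline. A sideways force of about 4 N remained on the tool.
- **Left alone:** I did not go near the jars, the tea strainer or the dose button. I did not measure their positions again at the end.

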